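# Refit the filler's tube and press its access panel home

### The job

The bottle filler is going back together after cleaning. First lift the steel filling tube from its rest and push it down past the sprung jaws until it sits fully home in both fork clips of the filler, centred along its length, with the jaws closed again over it. Then turn the quarter-turn fastener on the access panel until its slot lines up with the two marks on the panel, press the panel fully down onto its frame and finish while still holding it pressed there, leaving the bottle, jug and jar alone.

Things in the scene. Friction and masses are not known exactly. Their poses are not given: they have to be found in the camera images.
- housing: The filler unit, fixed to the bench: grey box 200 x 200 mm, its aluminium frame's top 90 mm above the bench, with a low bracket carrying two black fork clips on its -y side. Origin on the bench under the box's centre, z up; its x is the direction of the clipped tube and of the two marks on the panel. May stand turned up to 0.3 rad.
- clip_seat (a point): Where the middle of the tube's axis lies when home: between the two forks, 200 mm to -y of the housing's centre, 47 mm above the bench; axes as housing. Forks 45 mm either side along x, 14 mm thick, slots 16 mm wide, open upward, tops 38 mm above this point. Free room for fingers: 76 mm between the forks, down to a plate 39 mm below this point, and 100 mm to the box in +y.
- jaw_near (a joint): Sprung steel jaw, 15 mm long, across the mouth of the fork nearer the robot (-x), hinged on its -y cheek 22 mm above the home tube's axis. 0 = closed (bars the tube's way out); grows to 1.15 rad as the tube pushed down swings it down aside (1 to 4 N). Springs back to 0 once the tube is within about 2 mm of home.
- jaw_far (a joint): The same jaw on the fork farther from the robot (housing +x).
- tube: The filling tube: plain straight steel tube, 14 mm diameter, 180 mm long, about 110 g, both ends alike (either way round will do), a thin rubber ring near each end. Origin at its middle, on its axis; x along the tube. Starts level in its rest, axis 32 mm above the bench, free to grip from above at its middle.
- rest: Black plastic rest fixed to the bench: base 135 x 50 x 6 mm and two notched blocks, 14 mm thick, 55 mm either side of its centre along x, tops 34 mm above the bench, which carry the tube along x. Origin on the bench under its centre. The 96 mm between the blocks is free for the fingers.
- panel_centre (a point): Centre of the top of the steel access panel on the housing's top, 170 (x) x 150 (y) x 5 mm, held 9 mm proud of the aluminium frame by springs behind it; moves only straight down and up. Axes as housing. Two black marks on its top, in line along x, 33 to 63 mm either side of the centre, where the fastener sits.
- panel (a joint): How far the panel is pressed down, m: 0 = fully up, 0.009 = against the frame. The push needed grows from about 3 N at first to about 10 N at the frame; let go, it springs up. With the fastener out of line its cross pin strikes and the panel stops after 3 mm; lined up, the pin passes and the panel goes home.
- fastener_top (a point): Centre of the top of the fastener's grip bar: aluminium, 40 mm long, 11 mm wide, 24 mm high, on a disc 44 mm across 24 mm below this point; panel's top 29.5 mm below this point. The black slot runs along the bar; x runs along slot and bar and turns with them, z is up. Grip it across the bar from above; it can also take the downward push.
- fastener (a joint): Turn of the fastener, rad, clockwise seen from above positive. 0 = slot in line with the two marks (along the housing's x). Starts between -1.4 and -0.75, so it is turned clockwise by that much; stays where left, resists with 0.04 N m, overshoots to 0.6 (no stop at 0). The pin passes within about 0.18 rad of 0.
- bottle: Bystander: full amber bottle, 62 mm diameter, 210 mm high. Origin at the centre of its underside.
- jug: Bystander: white plastic jug with a side handle, 100 mm across, 110 mm high. Origin at the centre of its underside.
- jar: Bystander: glass jar with a steel lid, 70 mm across, 80 mm high. Origin at the centre of its underside.
Not all that is in view belongs to the job. Of the things like the tube, leave any that is orange; of the rest the larger one is meant.

How it is judged:
By the outcome, as a careful person would: the job done as asked, in the order asked, and still so for the second after the job is handed in, while the arm keeps its last pose, push and grip.
It also fails if it takes over 48 s, if anything falls off the work surface, if the arm or the gripper's body presses on something with over 40 N, if the wrist force passes 120 N, or if a joint passes its speed limit or range.

### The arm

A 6-joint arm with a two-finger parallel gripper is mounted at the origin on the work surface. World frame = base frame: x ahead of the robot, y to its left, z up, the work surface at z = 0. Lengths are in m, angles in rad, forces in N, time in s.
With the tool pointing down it reaches from about 0.375 to 0.9 m from the base axis. Payload 3.1 kg.
Tool frame: the origin (TCP) lies at the very end of the fingers, on their centre line; the grasp point (between the pads) lies 19 mm behind it; z points along the fingers, y is the line along which they close (so a half turn about z gives the same grasp; the last joint's range is limited). The gripper opens to 87 mm and grips with 3 to 60 N. Pads are 19 mm wide; open, the fingers measure 117 mm over their backs; the gripper's body (75 mm by 190 mm) begins 51 mm behind the grasp point.
Start: joints at [1.046, 0.527, 1.433, -0, 1.181, -0.178], TCP at [0.212, 0.588, 0.223] pointing down, gripper open.
Joint ranges: [-3.08, 3.08], [-0.75, 2.2], [0.22, 2.44], [-1.43, 4.57], [0, 2.65], [-2.85, 2.85]. Speed limits (rad/s): [2.79, 2.79, 3.14, 3.14, 3.14, 3.14].

### API

Orientations are given as a unit quaternion [x, y, z, w].
In Python, from rig import robot gives the robot as it stands. The module is installed in compiled form; this text tells all that it offers.
- The arm moves only by the tool play_rows, never from a script. Its argument "steps" is one flat list of numbers, 5 for each row, row after row: the opening, from -1 (shut) to 1 (fully open), then the shift along the tool's x, y, z as a fraction of full scale, then the turn about the tool's z as a fraction of full scale. In form: [claw, tx, ty, tz, twist, claw, tx, ty, tz, twist, ...]. A call has exactly 10 rows; each row shifts and turns the commanded pose from where the row before left it, along the tool's axes as they then stand; what a row does not reach is not made up. Full scale, the value 1, is 0.03 m for a shift and 0.1 rad for a turn. A row lasts 1/10 s, in which the tool goes at most 50 mm and 8.59 degrees, less where a joint would pass 70% of its speed; a pose out of reach is approached as far as the arm can. A call with a number of a shift or a turn outside -1 to 1 is refused whole. A call with a gripper value outside its range is refused whole. The fingers move at their own pace and stop on an object; "grip_force" is the grip in N (left out, the last holds). Time passes only in rows, so rows that do not move let the fingers close, or fill a call up. It gives the time, the measured TCP pose, the force, the opening and the grip force at its end, in the units of the state.
- robot.get_obs(): the state, without advancing time (a new reading comes with each control period).
- robot.camera(name): name is "scene" or "top" or "wrist"; returns a dict with "image" (420x560x3 uint8, red, green, blue), "mtx" (3x3 intrinsics, pixels), "rvec" (rotation vector, rad) and "tvec" (3), from world to camera coordinates, as OpenCV has them. Camera axes: x right, y down, z forward; pixel columns grow to the right and rows downward; lengths in m; the calibration is good to about 2 mm. A picture is of the moment at which its call begins. There is no depth.
- robot.hand_in(): hands the job in; it is judged then, once.
The state is a dict: "time": time; "q": joint angles; "joint_velocities": joint speeds; "joint_torque": joint torques, N m; "position": TCP position; "tool_rot": TCP orientation; "ft_force": force on the tool from outside, world axes, zero at the start; "moment": the same for the moment, N m; "grip_width": finger opening in m; "grip_force": force on a finger pad.
Only numpy, scipy, OpenCV 4.12 (cv2) and the standard library are available. Lean on these libraries where they do the work, as an engineer would, in place of code of your own. Each camera call takes 0.05 s, during which the arm holds its last target. There are 200 camera calls.

## Working session

There is one attempt and no reset: what is moved stays moved. The work goes in short steps, Python scripts to look and compute and a tool call to move; the robot and the scene stay as the last step left them, time stands still between calls to the robot, and variables do not carry over. Pictures are saved under pics/ and viewed, at most 10 in all, crops included, and the job is handed in when it is done.

Besides the shell and the picture viewer there is one more tool, called after "Call:" as a command line: name --argument value ..., lists and objects as JSON in quotes. play_rows: Moves the arm, as the interface text tells. Shift numbers are shares of 0.03 m and turn numbers shares of 0.1 rad, none past 1 either way. Its arguments: {"type":"object","properties":{"steps":{"type":"array"},"grip_force":{"type":"number"}},"required":["steps"]}

```bash
mkdir -p pics
cat > h.py <<'E'
import numpy as np, cv2
from rig import robot
def cam(n):
    c=robot.camera(n); c['R']=cv2.Rodrigues(np.array(c['rvec'],float))[0]; c['t']=np.array(c['tvec'],float).ravel(); c['K']=np.array(c['mtx'],float); return c
def save(c,f,box=None,s=1):
    im=c['image'][:,:,::-1]
    if box: im=im[box[1]:box[3],box[0]:box[2]]
    cv2.imwrite('pics/'+f,cv2.resize(im,None,fx=s,fy=s,interpolation=cv2.INTER_CUBIC))
def ray(c,uv,z):
    d=c['R'].T@np.linalg.solve(c['K'],[uv[0],uv[1],1.]); o=-c['R'].T@c['t']
    return o+d*(z-o[2])/d[2]
def proj(c,P):
    return cv2.projectPoints(np.array(P,float).reshape(-1,3),c['R'],c['t'],c['K'],None)[0].reshape(-1,2)
def st():
    o=robot.get_obs()
    for k in ['time','q','position','tool_rot','ft_force','grip_width','grip_force']: print(k,np.round(o[k],4))
E
python3 - <<'E'
from h import *
import pickle
st()
for n in ['top','scene']:
    c=cam(n); save(c,n+'0.png',None,1.4); pickle.dump(c,open(n+'0.pkl','wb')); print(n,-c['R'].T@c['t'])
E
```

```text
time 0.0
q [ 1.0455  0.5285  1.4339  0.      1.1814 -0.1785]
position [0.212  0.5872 0.2216]
tool_rot [ 1.725e-01  9.850e-01 -1.000e-03 -4.000e-04]
ft_force [-0.4671 -0.2338 -0.0134]
grip_width 0.0872
grip_force 0.0
top [ 0.44625595 -0.00202631  1.35517271]
scene [ 1.074928   -0.64167093  0.78736426]
```

View pics/top0.png

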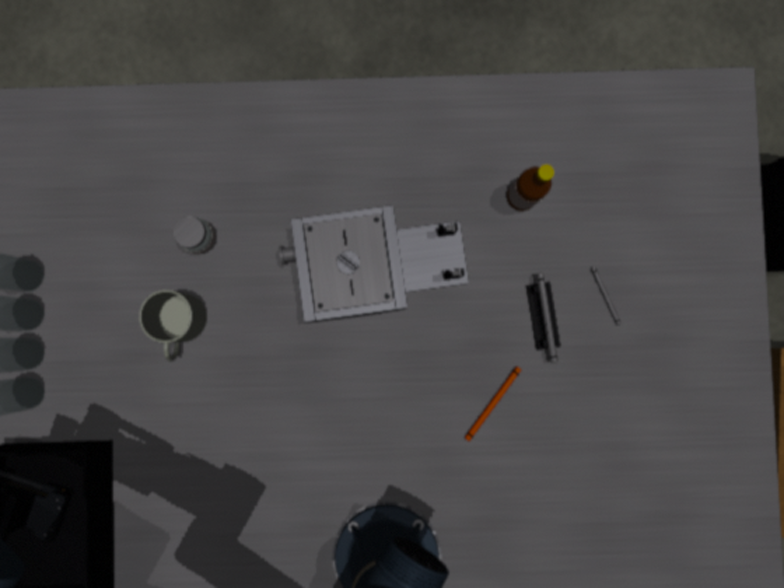

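View pics/scene0.png

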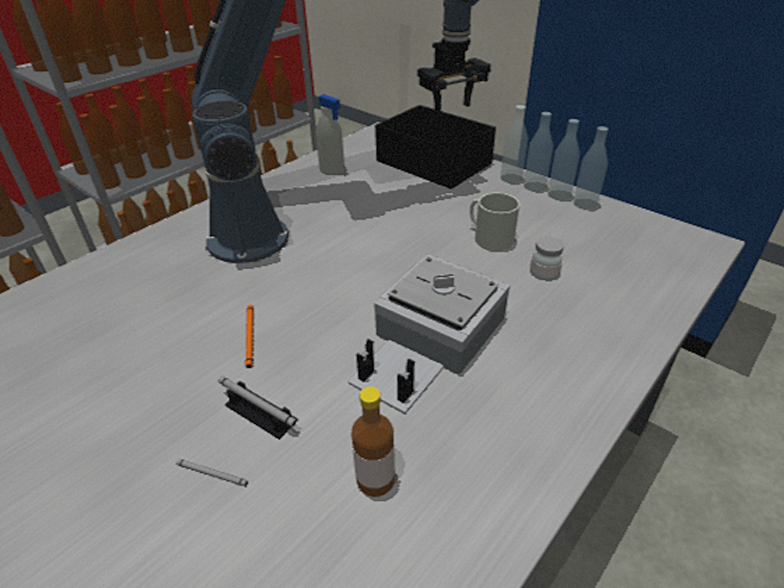

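The top picture has three tube-like things (view pixels): the orange tube at (493,403), the thick steel tube in the black rest at (545,317), and a thin short steel rod at (605,295). The meant one is the steel tube in the rest: it isn't orange and it is the larger of the other two. The housing is at (350,265), with the clips at (447,229) and (453,273) and the fastener at (347,262). I'll confirm in a crop and measure.

Run:
```python
from h import *
import pickle
c=pickle.load(open('top0.pkl','rb')); save(c,'crop1.png',(195,135,455,275),3)
s=pickle.load(open('scene0.pkl','rb'))
im=c['image']; g=cv2.cvtColor(im,cv2.COLOR_RGB2GRAY)
print(c['K'][0,0])
# tube: bright pixels in rest ROI
def comp(mask,box,name,z,amin=5):
    m=np.zeros_like(mask); x0,y0,x1,y1=box; m[y0:y1,x0:x1]=mask[y0:y1,x0:x1]
    n,l,sx,ce=cv2.connectedComponentsWithStats(m)
    for i in range(1,n):
        if sx[i,4]<amin: continue
        ys,xs=np.where(l==i); p=np.array([ray(c,(x,y),z)[:2] for x,y in zip(xs,ys)])
        r=cv2.minAreaRect((p*1000).astype(np.float32)); w=np.linalg.svd(p-p.mean(0),full_matrices=False)[2][0]
        print(name,ce[i].round(1),sx[i,4],'world',p.mean(0).round(4),'rect c',np.round(r[0],1),np.round(r[1],1),'axis ang',round(float(np.arctan2(w[1],w[0])),3))
comp((g>85).astype(np.uint8),(375,190,402,262),'tube85',.039)
comp((g>110).astype(np.uint8),(375,190,402,262),'tube110',.039)
comp((g<45).astype(np.uint8),(372,195,402,255),'rest',.034)
comp((g<50).astype(np.uint8),(300,150,340,210),'fork',.085)
comp((g<60).astype(np.uint8),(222,155,282,222),'marks',.099,3)
comp((g>115).astype(np.uint8),(195,140,300,240),'frame',.09,300)
print('med',np.median(g),g[205:215:3,360:405].tolist())
```

```text
471.97749592579447
tube85 [387.3 205. ] 9 world [ 0.5301 -0.3267] rect c [ 530.  -326.5] [22.5  2.3] axis ang -3.032
tube85 [389.3 217.5] 12 world [ 0.495  -0.3308] rect c [ 495.1 -330.8] [31.2  2.3] axis ang -3.022
rest [383.7 225.8] 490 world [ 0.4725 -0.3155] rect c [ 473.4 -315.2] [164.9  29.1] axis ang -3.026
rest [394.2 224.5] 163 world [ 0.4753 -0.345 ] rect c [ 475.2 -345.1] [128.2  10.2] axis ang -3.02
fork [317.2 164.6] 68 world [ 0.6422 -0.1301] rect c [ 643.8 -133.5] [35.3 21.8] axis ang 1.555
fork [320.5 196.3] 44 world [ 0.5558 -0.1359] rect c [ 553.5 -137.3] [27.4 16.8] axis ang 1.326
fork [329.8 194.4] 5 world [ 0.5603 -0.1612] rect c [ 560.1 -160.4] [2.7 8.1] axis ang -3.088
marks [268.2 156.4] 5 world [0.666 0.002] rect c [665.8   2.6] [5.4 2.7] axis ang 1.216
marks [245.9 169.2] 18 world [0.6332 0.0627] rect c [632.6  62.7] [24.4  4.4] axis ang -3.029
marks [250. 202.] 3 world [0.5449 0.0541] rect c [544.9  54.1] [0.  5.3] axis ang 3.115
marks [251. 207.] 3 world [0.5315 0.0518] rect c [531.5  51.8] [0.  5.3] axis ang 3.115
marks [275.8 211.2] 6 world [ 0.5184 -0.0
[... 169 characters left out ...]
, 84, 84, 85, 84, 84, 84, 83, 84, 84, 77, 57, 27, 16, 16, 6, 5, 11, 16, 18, 26, 48, 71, 89, 79, 54, 24, 18, 26, 49, 74, 82, 81, 82, 82, 82, 82, 82, 83, 83, 83], [82, 82, 82, 82, 81, 81, 82, 81, 82, 82, 82, 81, 81, 81, 80, 68, 34, 17, 13, 8, 5, 8, 12, 14, 18, 33, 58, 82, 89, 70, 37, 20, 21, 38, 65, 79, 81, 81, 81, 81, 81, 82, 81, 80, 81], [82, 82, 83, 82, 82, 82, 82, 82, 82, 82, 82, 83, 83, 82, 82, 76, 55, 26, 18, 19, 19, 15, 12, 9, 9, 23, 47, 71, 85, 79, 55, 29, 19, 24, 47, 74, 81, 82, 82, 82, 83, 83, 82, 83, 83], [83, 84, 83, 83, 83, 83, 84, 83, 84, 83, 83, 82, 83, 83, 83, 81, 70, 37, 23, 21, 20, 14, 15, 10, 5, 13, 34, 60, 80, 88, 69, 38, 22, 21, 38, 65, 80, 83, 83, 83, 82, 82, 82, 82, 83]]
```

View pics/crop1.png

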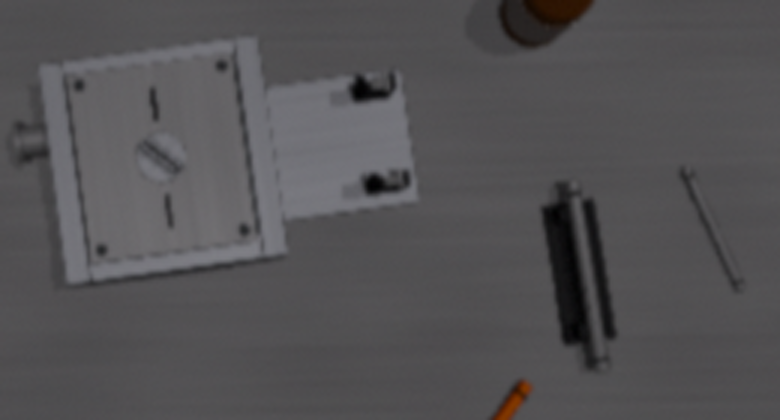

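The crop confirms it: the thick steel tube lies in the rest, with ends at crop (567,184) and (598,369). The panel marks are at (154,104) and (169,212), and the slot runs from (142,143) to (180,172).

```bash
cat >> h.py <<'E'
def toolmove(target_xy,heading=None):
    """rows (30mm units) of tool x,y shift for world xy target, and twist rows so tool x heading -> heading"""
    from scipy.spatial.transform import Rotation as Ro
    o=robot.get_obs(); R=Ro.from_quat(o['tool_rot']).as_matrix(); p=np.array(o['position'])
    d=R.T@np.r_[np.array(target_xy)-p[:2],0]; h=np.arctan2(R[1,0],R[0,0])
    print('pos',p.round(4),'head',round(h,4),'tilt',(R[:,2]).round(4),'shift units',(d/.03).round(3))
    if heading is not None: print('twist units',round((-(heading-h)+np.pi)%(2*np.pi)/.1-np.pi/.1,3))
E
python3 - <<'E'
from h import *
import pickle
c=pickle.load(open('top0.pkl','rb'))
f=lambda x,y,z: ray(c,(195+x/3-.33,135+y/3-.33),z)[:2]
a,b=f(567,184,.035),f(598,369,.035); print('tube',a,b,(a+b)/2,np.linalg.norm(a-b),np.arctan2(*(a-b)[::-1]))
s=[f(x,y,.099) for x,y in[(79,85),(221,65),(244,230),(101,250)]]; print('screws',np.mean(s,0),[np.linalg.norm(s[i]-s[i-1]).round(4) for i in range(4)])
w=[f(x,y,.09) for x,y in[(39,66),(256,37),(286,255),(67,284)]]; hc=np.mean(w,0); print('box',hc,[np.linalg.norm(w[i]-w[i-1]).round(4) for i in range(4)])
yaw=[np.arctan2(*v[::-1]) for v in (w[0]-w[3],w[1]-w[2],s[0]-s[3],s[1]-s[2],f(154,104,.099)-f(169,212,.099))]; print('yaw',np.round(yaw,3))
y=np.mean(yaw); print('clip seat',hc+.2*np.array([np.sin(y),-np.cos(y)]))
v=f(142,143,.128)-f(180,172,.128); print('slot c',(f(142,143,.128)+f(180,172,.128))/2,np.arctan2(*v[::-1])-y, np.linalg.norm(v))
toolmove((.42,.1),np.pi+.12)
E
```

```text
tube [ 0.55590658 -0.31843068] [ 0.38266796 -0.34028091] [ 0.46928727 -0.3293558 ] 0.17461114742522146 0.12546544089384856
screws [0.58498294 0.05726189] [np.float64(0.1488), np.float64(0.1281), np.float64(0.1491), np.float64(0.1282)]
box [0.58341307 0.05707314] [np.float64(0.1979), np.float64(0.1971), np.float64(0.1983), np.float64(0.1974)]
yaw [0.104 0.106 0.108 0.109 0.111]
clip seat [ 0.60484388 -0.14177535]
slot c [0.58159    0.05611943] 0.7813699284906691 0.04170356518905165
pos [0.2121 0.5872 0.2217] head 2.7948 tilt [-9.0e-04 -1.7e-03 -1.0e+00] shift units [-12.037 -12.918   0.021]
twist units -4.668
```

Call:
play_rows --steps '[1,-0.92,-1,0,0,1,-0.92,-1,0,0,1,-0.92,-1,0,0,1,-0.92,-1,0,0,1,-0.92,-1,0,0,1,-0.92,-1,0,0,1,-0.92,-1,0,0,1,-0.92,-1,0,0,1,-0.92,-1,0,0,1,-0.92,-1,0,0]' --grip_force 20

```text
time: 1.1
position: [0.3701, 0.2103, 0.2224]
tool_rot: [0.172, 0.985, -0.0, -0.0]
ft_force: [0.2, 0.4, -0.2]
grip_width: 0.0874
grip_force: 0.0
```

```bash
python3 -c "
from h import *
toolmove((.469,-.329),np.pi+.12)"
```

```text
pos [0.3701 0.2103 0.2224] head 2.795 tilt [-3.e-04 -1.e-04 -1.e+00] shift units [ -9.206 -15.787   0.   ]
twist units -4.666
```

Call:
play_rows --steps '[1,-0.65,-1,0,0,1,-0.65,-1,0,0,1,-0.65,-1,0,0,1,-0.65,-1,0,0,1,-0.65,-1,0,0,1,-0.55,-1,0,0,1,-0.55,-1,0,0,1,-0.55,-1,0,0,1,-0.55,-1,0,0,1,-0.55,-1,0,0]'

```text
time: 2.1
position: [0.4371, -0.1328, 0.2223]
tool_rot: [0.173, 0.985, 0.0, -0.0]
ft_force: [0.2, 0.8, 0.2]
grip_width: 0.0871
grip_force: 0.0
```

Call:
play_rows --steps '[1,-0.55,-1,0,0,1,-0.55,-1,0,0,1,-0.55,-1,0,0,1,-0.5,-1,0,0,1,-0.5,-1,0,0,1,-0.55,-0.8,0,0,1,0,0,0,-1,1,0,0,0,-1,1,0,0,0,-1,1,0,0,0,-1]'

```text
time: 3.1
position: [0.4681, -0.3276, 0.222]
tool_rot: [-0.028, 1.0, 0.0, -0.0]
ft_force: [0.8, 0.7, 0.1]
grip_width: 0.0868
grip_force: 0.0
```

```bash
python3 -c "
from h import *
import pickle
toolmove((.469,-.329),np.pi+.12)
c=cam('wrist'); save(c,'w1.png'); pickle.dump(c,open('w1.pkl','wb')); print(-c['R'].T@c['t'],proj(c,[[.556,-.318,.032],[.383,-.340,.032],[.469,-.329,.032]]))"
```

```text
pos [ 0.4681 -0.3276  0.222 ] head -3.0846 tilt [-9.e-04  1.e-03 -1.e+00] shift units [-0.027 -0.048 -0.   ]
twist units -0.63
[ 0.38373986 -0.33316451  0.38475487] [[284.97574531 254.7785542 ]
 [274.22169967 107.22877219]
 [280.01737431 185.99610032]]
```

View pics/w1.png

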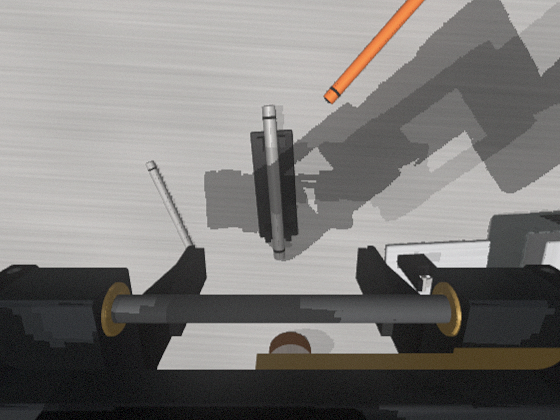

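The wrist picture shows the tube in its rest, ends at (269,105) and (280,259), with dark rings near each end. Now I'll measure it more finely.

Run:
```python
from h import *
import pickle
c=pickle.load(open('w1.pkl','rb')); g=cv2.cvtColor(c['image'],cv2.COLOR_RGB2GRAY).astype(float)
P=[]
for r in range(140,235,5):
    row=g[r,255:295]; m=np.where(row>90)[0]; 
    if len(m): P.append((r,255+m.min(),255+m.max(),len(m)))
print(P[::3])
q=np.array([ray(c,((a+b)/2,r),.034)[:2] for r,a,b,n in P if b-a==n-1]); 
k=np.polyfit(q[:,0],q[:,1],1); print('yaw',np.arctan(k[0]),'resid',np.std(q[:,1]-np.polyval(k,q[:,0])),'y at .469',np.polyval(k,.469))
print('col near',g[97:125,269].astype(int).tolist()); print('col far',g[235:266,279].astype(int).tolist())
for uv in [(268.5,104.5),(280,259.5)]: print(ray(c,uv,.032),ray(c,uv,.028))
```

```text
[(140, np.int64(265), np.int64(294), 14), (155, np.int64(266), np.int64(294), 13), (170, np.int64(270), np.int64(294), 9), (185, np.int64(270), np.int64(278), 8), (200, np.int64(255), np.int64(279), 6), (215, np.int64(255), np.int64(280), 13), (230, np.int64(255), np.int64(282), 15)]
yaw 0.06960368071829037 resid 0.0004408032503254922 y at .469 -0.3363838683075936
col near [188, 187, 190, 184, 185, 186, 193, 175, 130, 176, 210, 209, 209, 210, 195, 184, 188, 206, 206, 134, 54, 57, 182, 223, 222, 223, 221, 221]
col far [115, 114, 115, 117, 117, 118, 112, 117, 116, 119, 116, 119, 120, 124, 126, 96, 54, 53, 86, 107, 107, 113, 113, 112, 116, 155, 181, 182, 179, 182, 182]
[ 0.38057687 -0.34623537  0.032     ] [ 0.380541   -0.34638358  0.028     ]
[ 0.56281663 -0.32379735  0.032     ] [ 0.56484724 -0.32369113  0.028     ]
```

Call:
play_rows --steps '[1,-0.09,-0.25,0,0,1,0,0,0,-0.65,1,0,0,1,0,1,0,0,1,0,1,0,0,1,0,1,0,0,1,0,1,0,0,0.6,0,1,0,0,0,0,1,0,0,0,0,1,0,0,0,0]'

```text
time: 4.15
position: [0.4724, -0.3361, 0.0857]
tool_rot: [-0.059, 0.998, -0.001, 0.001]
ft_force: [0.7, -0.1, 0.5]
grip_width: 0.087
grip_force: 0.0
```

```bash
python3 -c "
from h import *
import pickle
toolmove((.4712,-.335),np.pi+.122)
c=cam('wrist'); save(c,'w2.png'); pickle.dump(c,open('w2.pkl','wb'))
k=pickle.load(open('w1.pkl','rb'));print([ray(k,p,.036) for p in [(268.5,117.5),(279.5,251.5)]])"
```

```text
pos [ 0.4724 -0.3361  0.0857] head -3.024 tilt [ 0.0018 -0.0019 -1.    ] shift units [ 0.036  0.04  -0.   ]
twist units -0.045
[array([ 0.39377446, -0.34550224,  0.036     ]), array([ 0.55001812, -0.3251145 ,  0.036     ])]
```

View pics/w2.png

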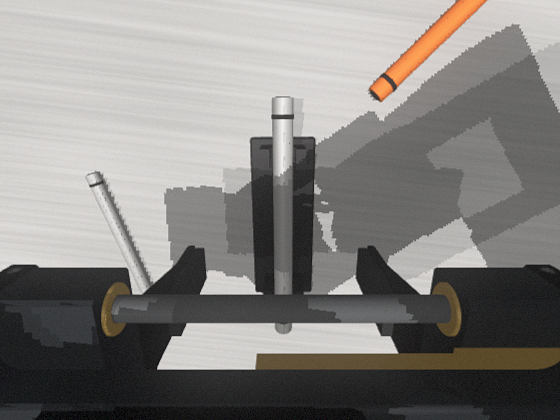

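The tube is centred between the fingers (col 283) and square to the gripper. Next I go down and grip.

Call:
play_rows --steps '[1,0,0,0.8,0,1,0,0,0.8,0,1,0,0,0.8,0,1,0,0,0,0,-1,0,0,0,0,-1,0,0,0,0,-1,0,0,0,0,-1,0,0,0,0,-1,0,0,0,0,-1,0,0,0,0]' --grip_force 40

```text
time: 5.2
position: [0.4717, -0.3352, 0.0129]
tool_rot: [-0.059, 0.998, -0.0, 0.0]
ft_force: [-0.2, -0.0, 1.0]
grip_width: 0.0469
grip_force: 0.0
```

Call:
play_rows --steps '[-1,0,0,0,0,-1,0,0,0,0,-1,0,0,-0.4,0,-1,0,0,-1,0,-1,0,0,-1,0,-1,0,0,-1,0,-1,0,0,-1,0,-1,0,0,-0.6,0,-1,0,0,0,0,-1,0,0,0,0]'

```text
time: 6.2
position: [0.4714, -0.3349, 0.1629]
tool_rot: [-0.059, 0.998, -0.0, 0.0]
ft_force: [-0.2, 0.6, -0.4]
grip_width: 0.0003
grip_force: 0.0
```

```bash
python3 -c "
from h import *
toolmove((.60,-.1416),np.pi+.107)"
```

```text
pos [ 0.4714 -0.3349  0.1629] head -3.0233 tilt [ 4.e-04 -4.e-04 -1.e+00] shift units [-5.018e+00  5.893e+00 -1.000e-03]
twist units 0.113
```

The fingers need about 1.2 s to close, so the lift came too early and the grip is empty. I'll check the tube is undisturbed while reopening.

Call:
play_rows --steps '[0,0,0,-0.75,0,0,0,0,-0.75,0,0,0,0,-0.47,0,0,0,0,0,0,0,0,0,0,0,0,0,0,0,0,0,0,0,0,0,0,0,0,0,0,0,0,0,0,0,0,0,0,0,0]'

```text
time: 7.2
position: [0.4715, -0.3351, 0.2215]
tool_rot: [-0.059, 0.998, 0.0, -0.0]
ft_force: [0.5, 1.0, 0.3]
grip_width: 0.0432
grip_force: 0.0
```

Run:
```python
from h import *
import pickle
st()
c=cam('wrist'); save(c,'w3.png'); k=pickle.load(open('w1.pkl','rb'))
# project the earlier measured tube points
print(proj(c,[[.3938,-.3455,.036],[.5500,-.3251,.036],[.3806,-.3462,.032],[.5628,-.3238,.032]]).round(1))
```

```text
time 7.2
q [-0.8109  0.466   1.553   0.      1.1229 -2.4999]
position [ 0.4715 -0.3351  0.2215]
tool_rot [-5.900e-02  9.983e-01  1.000e-04 -1.000e-04]
ft_force [0.4877 1.0013 0.2502]
grip_width 0.0432
grip_force 0.0
[[280.3 114.3]
 [281.9 249.5]
 [281.1 101.3]
 [281.8 257.6]]
```

View pics/w3.png

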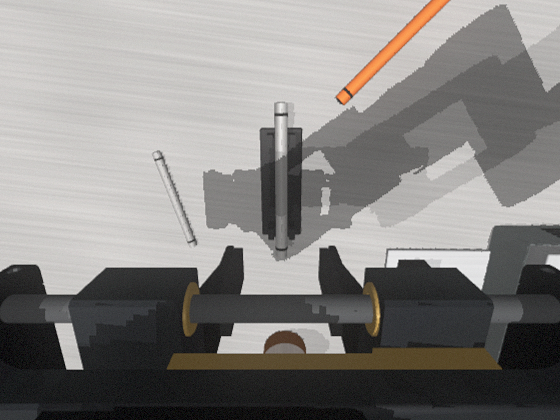

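The tube hasn't moved: its ring is at (281,113), matching the predicted (280,114). Down again, then a full grip before lifting.

Call:
play_rows --steps '[0,0,0,1,0,0,0,0,1,0,0,0,0,1,0,0,0,0,1,0,0,0,0,1,0,0,0,0,1,0,0,0,0,0.95,0,0,0,0,0,0,-1,0,0,0,0,-1,0,0,0,0]' --grip_force 40

```text
time: 8.25
position: [0.4725, -0.336, 0.0147]
tool_rot: [-0.059, 0.998, -0.001, 0.001]
ft_force: [0.1, 0.6, 0.3]
grip_width: 0.0342
grip_force: 0.0
```

Call:
play_rows --steps '[-1,0,0,0,0,-1,0,0,0,0,-1,0,0,0,0,-1,0,0,0,0,-1,0,0,0,0,-1,0,0,0,0,-1,0,0,0,0,-1,0,0,-0.5,0,-1,0,0,-1,0,-1,0,0,-1,0]'

```text
time: 9.25
position: [0.4709, -0.3345, 0.0888]
tool_rot: [-0.059, 0.998, 0.001, -0.001]
ft_force: [0.1, -0.9, -0.8]
grip_width: 0.0128
grip_force: 40.0
```

Call:
play_rows --steps '[-1,0,0,-1,0,-1,0,0,-1,0,-1,0,0,-1,0,-1,0,0,-1,0,-1,-0.9,0.88,-0.4,0.15,-1,-0.9,0.88,0,0,-1,-0.9,0.88,0,0,-1,-0.9,0.88,0,0,-1,-0.9,0.88,0,0,-1,-0.9,0.88,0,0]'

```text
time: 10.25
position: [0.6162, -0.159, 0.2206]
tool_rot: [-0.052, 0.999, 0.0, -0.0]
ft_force: [0.4, -0.3, -1.1]
grip_width: 0.013
grip_force: 40.0
```

Call:
play_rows --steps '[-1,-0.9,0.88,0,0,-1,-0.9,0.88,0,0,-1,0,0,0,0,-1,0,0,0,0,-1,0,0,0,0,-1,0,0,0,0,-1,0,0,0,0,-1,0,0,0,0,-1,0,0,0,0,-1,0,0,0,0]'

```text
time: 11.25
position: [0.6641, -0.1027, 0.2202]
tool_rot: [-0.051, 0.999, 0.0, -0.0]
ft_force: [-0.4, 1.1, -1.9]
grip_width: 0.0128
grip_force: 40.0
```

```bash
python3 -c "
from h import *
import pickle
toolmove((.60,-.1416),np.pi+.107)
c=cam('wrist'); save(c,'w4.png',None,1.4); pickle.dump(c,open('w4.pkl','wb'))"
```

```text
pos [ 0.6641 -0.1027  0.2202] head -3.0388 tilt [-0.  0. -1.] shift units [ 2.259 -1.071 -0.   ]
twist units -0.042
```

View pics/w4.png

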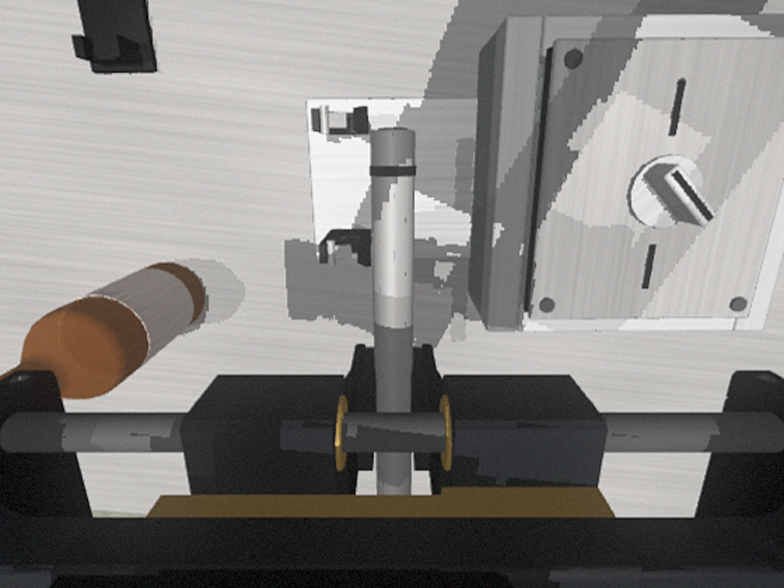

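The view shows the panel with marks at (678,107) and (649,267), the fastener at (690,192), the near fork at (340,118), the far fork at (345,245), and the held tube's near end at (393,130) with its ring at (393,171).

Run:
```python
from h import *
import pickle
c=pickle.load(open('w4.pkl','rb')); g=cv2.cvtColor(c['image'],cv2.COLOR_RGB2GRAY)
def blob(x0,y0,x1,y1,th):
    a=[int(v/1.4) for v in (x0,y0,x1,y1)]; m=g[a[1]:a[3],a[0]:a[2]]<th
    n,l,s,ce=cv2.connectedComponentsWithStats(m.astype(np.uint8)); i=1+np.argmax(s[1:,4]); ys,xs=np.where(l==i)
    return np.c_[xs+a[0],ys+a[1]].astype(float)
Z=.099
M=[]
for b in [(660,70,700,145),(635,236,668,298)]:
    p=blob(*b,70); w=np.array([ray(c,q,Z)[:2] for q in p]); u=np.linalg.svd(w-w.mean(0),full_matrices=False)[2][0]; u*=np.sign(u[0]); t=(w-w.mean(0))@u
    print('mark',len(p),w.mean(0).round(4),'len',np.ptp(t).round(4),'ang',np.arctan2(u[1],u[0]).round(4)); M.append(w.mean(0))
d=M[1]-M[0]; print('marks sep',np.linalg.norm(d),'yaw',np.arctan2(d[1],d[0]),'centre',(M[0]+M[1])/2)
S=[ray(c,blob(*b,90).mean(0),Z)[:2] for b in [(562,46,586,70),(535,293,559,316),(727,293,751,316)]]
v=S[1]-S[0]; print('screws',np.round(S,4),'yaw',np.arctan2(v[1],v[0]),'centre',(S[0]+S[2])/2, np.linalg.norm(v),np.linalg.norm(S[2]-S[1]))
y=np.arctan2(d[1],d[0]); pc=(M[0]+M[1])/2; seat=pc+.2*np.array([np.sin(y),-np.cos(y)]); print('seat',seat)
ux=np.array([np.cos(y),np.sin(y)]); uy=np.array([-np.sin(y),np.cos(y)])
for s in (-1,1):
  q=[np.r_[seat+ux*(s*.045+a)+uy*b,.085] for a in(-.007,.007) for b in (-.008,.008)]; print('slot corners pred view px',(proj(c,q)*1.4).round(0).tolist())
z=c['position'] if 'position' in c else robot.get_obs()['position'][2]+.019
p=[ray(c,(393/1.4,129/1.4),z),ray(c,(393/1.4,171/1.4),z+.006)]; print('tube end, ring',p, robot.get_obs()['position'])
toolmove(seat,y+np.pi)
```

```text
mark 159 [0.5375 0.054 ] len 0.0287 ang 0.109
mark 114 [0.6351 0.0646] len 0.0288 ang 0.1063
marks sep 0.09812013551345285 yaw 0.10771230250768447 centre [0.58630198 0.05930752]
screws [[ 5.183e-01 -1.370e-02]
 [ 6.656e-01  4.000e-04]
 [ 6.537e-01  1.287e-01]] yaw 0.09574058015878331 centre [0.58600812 0.0575097 ] 0.1479429422825248 0.1288363034383743
seat [ 0.6078028  -0.13953341]
slot corners pred view px [[332.0, 106.0], [357.0, 106.0], [333.0, 130.0], [358.0, 130.0]]
slot corners pred view px [[338.0, 247.0], [361.0, 247.0], [339.0, 267.0], [362.0, 267.0]]
tube end, ring [array([ 0.57344418, -0.11270449,  0.23918378]), array([ 0.585574  , -0.11145877,  0.24518378])] [ 0.66415945 -0.10261613  0.22018378]
pos [ 0.6642 -0.1026  0.2202] head -3.0386 tilt [ 0. -0. -1.] shift units [ 1.995 -1.031 -0.   ]
twist units -0.048
```

Run:
```python
from h import *
import pickle
c=pickle.load(open('w4.pkl','rb')); im=c['image'].copy(); g=cv2.cvtColor(im,cv2.COLOR_RGB2GRAY)
def blob(x0,y0,x1,y1,th):
    a=[int(v/1.4) for v in (x0,y0,x1,y1)]; m=g[a[1]:a[3],a[0]:a[2]]<th
    n,l,s,ce=cv2.connectedComponentsWithStats(m.astype(np.uint8)); i=1+np.argmax(s[1:,4]); ys,xs=np.where(l==i)
    return np.c_[xs+a[0],ys+a[1]].astype(float)
M=[np.mean([ray(c,q,.104)[:2] for q in blob(*b,70)],0) for b in [(660,70,700,145),(635,236,668,298)]]
d=M[1]-M[0]; y=np.arctan2(d[1],d[0]); pc=(M[0]+M[1])/2
print('sep',np.linalg.norm(d),'yaw',y,'centre',pc)
ux=np.array([np.cos(y),np.sin(y)]); uy=np.array([-np.sin(y),np.cos(y)]); seat=pc-.2*uy; print('seat',seat)
x0,y0,S=215,65,7
big=cv2.resize(im[y0:y0+130,x0:x0+90][:,:,::-1],None,fx=6,fy=4.6)
big=cv2.resize(im[y0:y0+80 +50,x0:x0+85][:,:,::-1],None,fx=4.6,fy=4.6,interpolation=cv2.INTER_CUBIC)
for s in (-1,1):
  q=[np.r_[seat+ux*(s*.045+a)+uy*b,.085] for a,b in((-.007,-.008),(.007,-.008),(.007,.008),(-.007,.008))]
  cv2.polylines(big,[((proj(c,q)-[x0,y0]+.5)*4.6).astype(int)],True,(0,0,255),1)
cv2.imwrite('pics/fork.png',big)
# fastener top centre: bar top at .1335
toolmove(seat,y+np.pi)
```

```text
sep 0.09639211113895947 yaw 0.1077123025076842 centre [0.58618942 0.05629129]
seat [ 0.60769025 -0.14254964]
pos [ 0.6642 -0.1026  0.2202] head -3.0386 tilt [ 0. -0. -1.] shift units [ 2.009 -1.131 -0.   ]
twist units -0.048
```

View pics/fork.png

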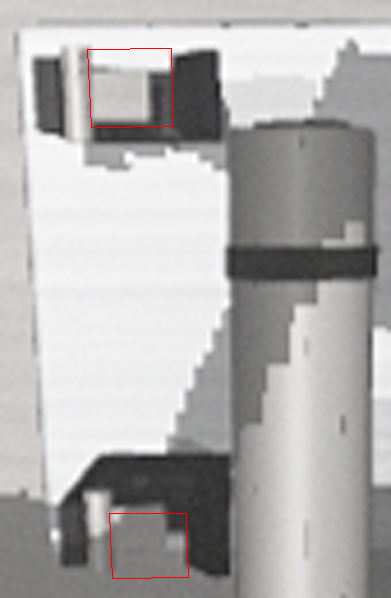

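The predicted slot outlines (red) fall on both fork slots, so the seat is good to about 1 mm. Now I'll move above it.

Call:
play_rows --steps '[-1,0.66,-0.37,0,-0.05,-1,0.66,-0.37,0,0,-1,0.66,-0.37,0,0,-1,0,0,1,0,-1,0,0,1,0,-1,0,0,1,0,-1,0,0,1,0,-1,0,0,0,0,-1,0,0,0,0,-1,0,0,0,0]' --grip_force 50

```text
time: 12.3
position: [0.6102, -0.1424, 0.102]
tool_rot: [-0.054, 0.999, -0.001, 0.002]
ft_force: [0.7, -0.3, -1.3]
grip_width: 0.0128
grip_force: 50.0
```

```bash
python3 -c "
from h import *
import pickle
toolmove((.6083,-.1418),np.pi+.1077)
c=cam('wrist'); save(c,'w5.png',(200,40,360,220),3); pickle.dump(c,open('w5.pkl','wb'))
s=cam('scene'); P=proj(s,[[.6083,-.1418,.085]])[0]; print(P); pickle.dump(s,open('s5.pkl','wb'))
u,v=P.astype(int); save(s,'s5.png',(u-75,v-65,u+75,v+65),4)
import cv2
a=cv2.imread('pics/w5.png');b=cv2.imread('pics/s5.png');h=400
cv2.imwrite('pics/both5.png',np.hstack([cv2.resize(i,(390,450)) for i in (a,b)]))"
```

```text
pos [ 0.6102 -0.1424  0.102 ] head -3.0332 tilt [ 0.0034 -0.0015 -1.    ] shift units [ 0.06   0.026 -0.   ]
twist units 0.007
[275.72013679 253.12947466]
```

View pics/both5.png

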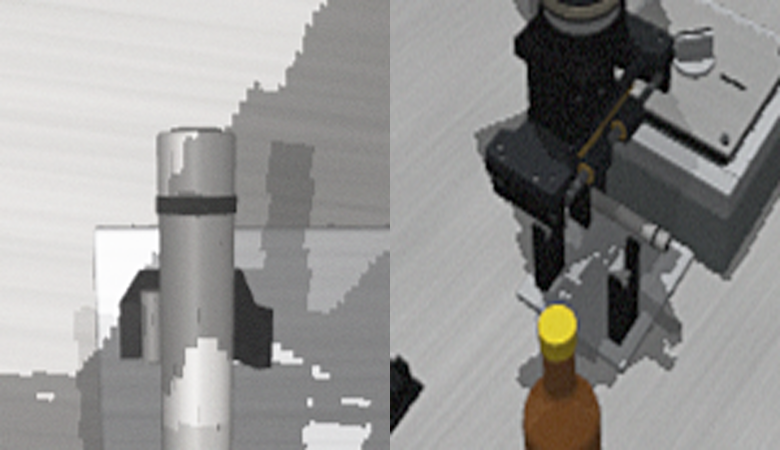

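The tube lies centred over the near fork (tube columns 161-236, fork outer edges 120 and 272) and above the mouths. Pushing down in stages.

Call:
play_rows --steps '[-1,0,0,0.4,0,-1,0,0,0.3,0,-1,0,0,0,0,-1,0,0,0.2,0,-1,0,0,0.2,0,-1,0,0,0.2,0,-1,0,0,0.2,0,-1,0,0,0,0,-1,0,0,0,0,-1,0,0,0,0]'

```text
time: 13.4
position: [0.6087, -0.1416, 0.0553]
tool_rot: [-0.054, 0.999, 0.0, 0.0]
ft_force: [-0.1, 0.7, 0.3]
grip_width: 0.0121
grip_force: 50.0
```

Call:
play_rows --steps '[-1,0,0,0.2,0,-1,0,0,0.2,0,-1,0,0,0.2,0,-1,0,0,0.2,0,-1,0,0,0.11,0,-1,0,0,0,0,-1,0,0,0,0,-1,0,0,0,0,-1,0,0,0,0,-1,0,0,0,0]'

```text
time: 14.4
position: [0.6086, -0.1418, 0.0291]
tool_rot: [-0.054, 0.999, -0.0, -0.0]
ft_force: [-2.9, 2.0, 9.8]
grip_width: 0.0124
grip_force: 50.0
```

Call:
play_rows --steps '[-1,0,0,0.04,0,-1,0,0,0.04,0,-1,0,0,0.04,0,-1,0,0,0,0,-1,0,0,0,0,-1,0,0,0,0,-1,0,0,0,0,-1,0,0,0,0,-1,0,0,0,0,-1,0,0,0,0]'

```text
time: 15.4
position: [0.6087, -0.1418, 0.0289]
tool_rot: [-0.054, 0.999, -0.0, 0.0]
ft_force: [-7.5, 4.9, 28.5]
grip_width: 0.0124
grip_force: 50.0
```

Run:
```python
from h import *
import pickle
st()
for n in ('wrist','scene'): 
    c=cam(n); pickle.dump(c,open(n[0]+'6.pkl','wb'))
    if n=='wrist': save(c,'w6.png',(200,40,360,220),3)
    else:
        u,v=proj(c,[[.6083,-.1418,.06]])[0].astype(int); save(c,'s6.png',(u-60,v-60,u+60,v+60),4)
```

```text
time 15.4
q [-4.0730e-01  7.8470e-01  1.5630e+00 -4.0000e-04  7.9320e-01 -2.0865e+00]
position [ 0.6087 -0.1418  0.0289]
tool_rot [-5.430e-02  9.985e-01 -3.000e-04  3.000e-04]
ft_force [-7.4526  4.9216 28.5381]
grip_width 0.0124
grip_force 50.0063
```

The force rises to 28 N with no motion at axis height 48 mm, so the tube is on the bottom. I'll unload, release, and rise to the earlier viewpoint.

Call:
play_rows --steps '[-1,0,0,-0.12,0,-1,0,0,0,0,0,0,0,0,0,0,0,0,0,0,0,0,0,0,0,0,0,0,0,0,0,0,0,0,0,0,0,0,0,0,0,0,0,0,0,0,0,0,0,0]'

```text
time: 16.5
position: [0.6087, -0.1418, 0.0278]
tool_rot: [-0.054, 0.999, 0.0, -0.0]
ft_force: [-0.8, 0.3, 0.3]
grip_width: 0.0435
grip_force: 0.0
```

Call:
play_rows --steps '[0,0,0,-0.5,0,0,0,0,-1,0,0,0,0,-1,0,0,0,0,-1,0,0,0,0,-1,0,0,0,0,-1,0,0,-0.67,0.37,-0.9,0,0,-0.67,0.37,0,0,0,-0.67,0.37,0,0,0,0,0,0,0]'

```text
time: 17.5
position: [0.6671, -0.1006, 0.2216]
tool_rot: [-0.055, 0.998, -0.0, 0.002]
ft_force: [-0.2, -0.6, -0.7]
grip_width: 0.0434
grip_force: 0.0
```

Run:
```python
from h import *
import pickle
st()
c=cam('wrist'); save(c,'w7.png',(190,40,560,275),2.1); pickle.dump(c,open('w7.pkl','wb'))
seat=np.array([.6077,-.1425]); y=.1077; ux=np.array([np.cos(y),np.sin(y)])
for s in (-.09,-.079,.079,.09): print(s,((proj(c,[np.r_[seat+ux*s,.053]])[0]-[190,40])*2.1).round(0))
```

```text
time 17.5
q [-3.1540e-01  5.9570e-01  1.3021e+00  1.0000e-03  1.2400e+00 -1.9971e+00]
position [ 0.6671 -0.1006  0.2216]
tool_rot [-5.530e-02  9.985e-01 -3.000e-04  1.900e-03]
ft_force [-0.2376 -0.614  -0.7435]
grip_width 0.0434
grip_force 0.0
-0.09 [114. -21.]
-0.079 [115.   6.]
0.079 [125. 342.]
0.09 [126. 362.]
```

View pics/w7.png

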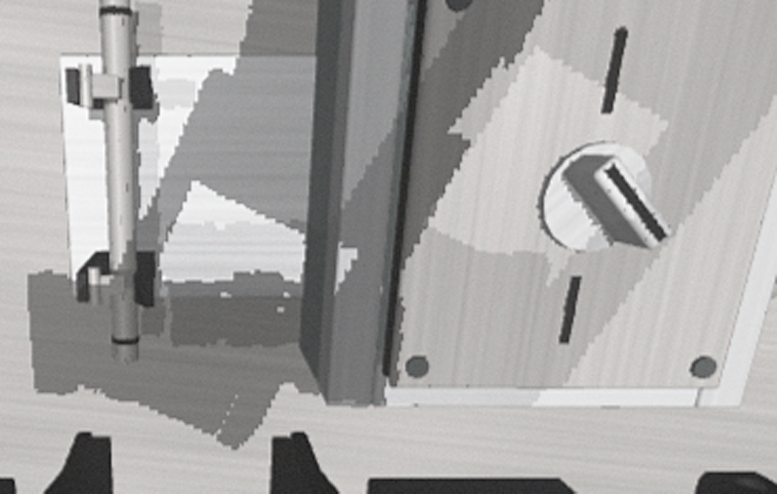

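The tube lies in both forks and the near jaw is closed across it at (100,85); the far jaw at (95,280) is in shadow, so I'll check it with numbers. The rings are at (115,11) and (125,342), within about 2 mm of prediction. The fastener slot runs (612,165) to (660,240).

Run:
```python
from h import *
import pickle
c=pickle.load(open('w7.pkl','rb')); g=cv2.cvtColor(c['image'],cv2.COLOR_RGB2GRAY)
def blob(x0,y0,x1,y1,th,off=(190,40),sc=2.1):
    a=[int(v/sc+o) for v,o in ((x0,off[0]),(y0,off[1]),(x1,off[0]),(y1,off[1]))]; m=g[a[1]:a[3],a[0]:a[2]]<th
    n,l,s,ce=cv2.connectedComponentsWithStats(m.astype(np.uint8)); i=1+np.argmax(s[1:,4]); ys,xs=np.where(l==i)
    return np.c_[xs+a[0],ys+a[1]].astype(float)
M=[np.mean([ray(c,q,.104)[:2] for q in blob(*b,70)],0) for b in [(600,20,632,118),(555,268,585,350)]]
d=M[1]-M[0]; y=np.arctan2(d[1],d[0]); pc=np.mean(M,0); print('sep',np.linalg.norm(d),'yaw',y,'c',pc)
p=blob(600,155,672,248,70); w=np.array([ray(c,q,.1335)[:2] for q in p]); u=np.linalg.svd(w-w.mean(0),full_matrices=False)[2][0]; u*=np.sign(u[0])
print('slot',len(p),w.mean(0),'len',np.ptp((w-w.mean(0))@u),'ang rel',np.arctan2(u[1],u[0])-y)
ux=np.array([np.cos(y),np.sin(y)]); uy=np.array([-np.sin(y),np.cos(y)]); seat=pc-.2*uy; print('seat',seat)
for s in(-.045,.045):   # along tube axis on tube top, +-14mm about each fork
    print(s,[int(g[tuple(proj(c,[np.r_[seat+ux*(s+a),.056]])[0].round().astype(int)[::-1])]) for a in np.arange(-.02,.021,.002)])
    print('  across jaw',[int(g[tuple(proj(c,[np.r_[seat+ux*s+uy*a,.069]])[0].round().astype(int)[::-1])]) for a in np.arange(-.02,.021,.002)])
toolmove(w.mean(0),None)
s=cam('scene'); pickle.dump(s,open('s7.pkl','wb')); gs=cv2.cvtColor(s['image'],cv2.COLOR_RGB2GRAY)
u0,v0=proj(s,[np.r_[seat+ux*.045,.065]])[0].round().astype(int); print('scene far fork patch',u0,v0); print(gs[v0-14:v0+14:1,u0-12:u0+16])
```

```text
sep 0.09632356037897623 yaw 0.10814933654618196 c [0.58604049 0.05626801]
slot 160 [0.58622972 0.0561675 ] len 0.03511642642084539 ang rel 0.777019738199022
seat [ 0.60762821 -0.1425635 ]
-0.045 [201, 206, 208, 207, 208, 208, 213, 196, 204, 206, 151, 155, 127, 190, 203, 205, 208, 209, 211, 211, 213]
  across jaw [93, 94, 74, 202, 208, 147, 196, 197, 195, 193, 189, 147, 160, 157, 56, 61, 62, 62, 55, 221, 223]
0.045 [207, 207, 211, 183, 159, 158, 147, 137, 109, 119, 129, 129, 133, 114, 121, 122, 134, 130, 132, 136, 131]
  across jaw [80, 73, 49, 159, 169, 135, 160, 165, 125, 126, 124, 106, 103, 87, 49, 50, 49, 52, 91, 125, 149]
pos [ 0.6655 -0.1014  0.2209] head -3.0315 tilt [ 1.1e-03 -7.0e-04 -1.0e+00] shift units [ 2.049  5.512 -0.006]
scene far fork patch 290 266
[[113 109 113 114 113 109 112 114 109 110 112 112 111 110 111 112 107 110
  112 112 102  83  66  64  61  61  65  57]
 [114 115 111 113 108 112 114 112 109 113 109 114 111 109 110 104 108 111
  112 112 113 115 103  82  63  54  57  58]
 [112 113 115 109 110 109 111 109 113 109 108 109 107 112 109 109 108 109
  112 110 113 115
[... 2251 characters left out ...]
 91  89  99 144 172 120  15  13  12   6  13  28  43  71  88  91  92 102
  102 103  98  97 100  80  45  69  89  88]
 [107 110  96  93 152 133  19  19  26  16  27  13  24  36  56  76  85  93
   95  99 103 106  83  43  67  93  88  84]
 [112 115 111 104 118  94  23   6   9  21  25  14  18   7  23  39  60  75
   87  94  98  92  61  54  95 104  97  89]
 [100 109 112 110 120  96  24  15  16  25  11  19  12  13  11   9  13  61
   73  76  84  69  33  77 105 108 106  91]
 [181 140  97 103 117  87  30  28  19  27  26  15  16  24  25  17   5  60
   99 106  83  46  43  87 100 103 107  72]
 [184 180 177 146 104  82  18   8  23  22  14  26   7  27  15  10  12  49
   91  95 106  88  43  69  86  94  82  41]]
```

Both jaws give the same closed profile, and the scene view shows the far jaw as a bright strip over the tube. Next the fastener: centre (0.586, 0.056), needing 0.777 rad clockwise.

Call:
play_rows --steps '[0,0.34,0.92,0,0,0,0.34,0.92,0,0,0,0.34,0.92,0,0,0,0.34,0.92,0,0,0,0.34,0.92,0,0,0,0.34,0.92,0,0,0,0,0,0,-1,0,0,0,0,-1,0,0,0,0,-1,0,0,0,0,-1]'

```text
time: 18.6
position: [0.5852, 0.055, 0.2201]
tool_rot: [-0.253, 0.967, -0.0, -0.001]
ft_force: [0.3, 0.4, -0.5]
grip_width: 0.0435
grip_force: 0.0
```

Call:
play_rows --steps '[0,0,0,0,-1,0,0,0,0,-1,0,0,0,0,-1,0,0,0,0,-0.74,0,0,0,1,0,0,0,0,1,0,0,0,0,0,0,0,0,0,0,0,0,0,0,0,0,0,0,0,0,0]'

```text
time: 19.6
position: [0.5873, 0.0555, 0.1616]
tool_rot: [-0.427, 0.904, -0.001, 0.001]
ft_force: [-0.1, 0.7, -0.3]
grip_width: 0.0433
grip_force: 0.0
```

```bash
python3 -c "
from h import *
toolmove((.5861,.0562),np.pi+.885)
c=cam('wrist'); save(c,'w8.png')
o=robot.get_obs(); print(o['q'])"
```

```text
pos [0.5873 0.0555 0.1616] head -2.2595 tilt [ 3.2e-03 -4.0e-04 -1.0e+00] shift units [ 0.009  0.046 -0.   ]
twist units -0.029
[-9.48400321e-02  5.54978552e-01  1.58451470e+00 -7.26756397e-05
  9.99212965e-01 -2.54777264e+00]
```

Call:
play_rows --steps '[0,0,0.04,0.8,0,0,0,0,0.85,0,0,0,0,0,0,0,0,0,0,0,-1,0,0,0,0,-1,0,0,0,0,-1,0,0,0,0,-1,0,0,0,0,-1,0,0,0,0,-1,0,0,0,0]' --grip_force 25

```text
time: 20.65
position: [0.5859, 0.0563, 0.1106]
tool_rot: [-0.427, 0.904, -0.0, 0.0]
ft_force: [0.4, -0.5, 1.2]
grip_width: 0.011
grip_force: 25.0
```

Call:
play_rows --steps '[-1,0,0,0,0,-1,0,0,0,0,-1,0,0,0,0,-1,0,0,0,0.5,-1,0,0,0,0.5,-1,0,0,0,0.5,-1,0,0,0,0.5,-1,0,0,0,0.5,-1,0,0,0,0.5,-1,0,0,0,0]'

```text
time: 21.65
position: [0.5858, 0.0564, 0.1106]
tool_rot: [-0.287, 0.958, -0.0, 0.0]
ft_force: [1.5, -2.4, 3.1]
grip_width: 0.0107
grip_force: 25.0
```

```bash
python3 -c "
from h import *
toolmove((.5861,.0562),np.pi+.108)"
```

```text
pos [0.5858 0.0564 0.1106] head -2.5593 tilt [ 1.e-03 -3.e-04 -1.e+00] shift units [-0.005 -0.01   0.   ]
twist units 4.743
```

Call:
play_rows --steps '[-1,0,0,0,0.6,-1,0,0,0,0.6,-1,0,0,0,0.6,-1,0,0,0,0.6,-1,0,0,0,0.6,-1,0,0,0,0.6,-1,0,0,0,0.6,-1,0,0,0,0.54,-1,0,0,0,0,-1,0,0,0,0]'

```text
time: 22.65
position: [0.5858, 0.0565, 0.1106]
tool_rot: [-0.055, 0.998, -0.0, 0.0]
ft_force: [0.9, -0.2, 3.6]
grip_width: 0.0109
grip_force: 25.0
```

Run:
```python
from h import *
toolmove((.5861,.0562),np.pi+.108)
c=cam('top'); g=cv2.cvtColor(c['image'],cv2.COLOR_RGB2GRAY)
c=cam('scene'); save(c,'s8.png'); im=c['image']
```

```text
pos [0.5858 0.0565 0.1106] head -3.0318 tilt [ 9.e-04 -1.e-04 -1.e+00] shift units [-0.01 -0.01  0.  ]
twist units 0.018
```

Call:
play_rows --steps '[-1,0,0,0,0.02,-1,0,0,0.06,0,-1,0,0,0.06,0,-1,0,0,0.06,0,-1,0,0,0.06,0,-1,0,0,0.06,0,-1,0,0,0.05,0,-1,0,0,0.03,0,-1,0,0,0,0,-1,0,0,0,0]' --grip_force 40

```text
time: 23.75
position: [0.5858, 0.0565, 0.1015]
tool_rot: [-0.053, 0.999, -0.0, 0.001]
ft_force: [-3.6, -1.6, 18.3]
grip_width: 0.0104
grip_force: 40.0
```

Call:
play_rows --steps '[-1,0,0,0.04,0,-1,0,0,0,0,-1,0,0,0,0,-1,0,0,0,0,-1,0,0,0,0,-1,0,0,0,0,-1,0,0,0,0,-1,0,0,0,0,-1,0,0,0,0,-1,0,0,0,0]'

```text
time: 24.75
position: [0.5859, 0.0565, 0.1014]
tool_rot: [-0.053, 0.999, -0.0, 0.001]
ft_force: [-4.1, -1.9, 24.7]
grip_width: 0.011
grip_force: 40.0
```

Run:
```python
from h import *
import pickle
toolmove((.5861,.0562),np.pi+.108)
a=pickle.load(open('s7.pkl','rb')); b=cam('scene')
d=cv2.absdiff(a['image'],b['image']).max(2)
u,v=proj(b,[[.6076,-.1425,.05]])[0].astype(int); print('change near clips',(d[v-30:v+30,u-40:u+40]>40).mean())
# tube ends, both pictures
for c in (a,b):
    g=cv2.cvtColor(c['image'],cv2.COLOR_RGB2GRAY); P=[[.6076+s*.994*t,-.1425+s*.108*t,.053] for s in(-1,1) for t in np.arange(.06,.096,.003)]
    print([int(g[tuple(p.round().astype(int)[::-1])]) for p in proj(c,P)])
# panel screws / marks heights unobstructed: triangulate far screw pixel shift
u,v=proj(b,[[.6657,.0004,.104]])[0]; u2,v2=proj(b,[[.6657,.0004,.095]])[0]; print('screw px up/down',(u,v),(u2,v2))
for c in (a,b):
    g=cv2.cvtColor(c['image'],cv2.COLOR_RGB2GRAY).astype(float); x,y=int(u),int(v); w=g[y-8:y+14,x-10:x+11]; m=np.clip(130-w,0,None)*(w<110); ys,xs=np.mgrid[y-8:y+14,x-10:x+11]; print((m*xs).sum()/m.sum(),(m*ys).sum()/m.sum())
```

```text
pos [0.5859 0.0565 0.1014] head -3.0346 tilt [ 2.1e-03 -5.0e-04 -1.0e+00] shift units [-0.007 -0.012  0.   ]
twist units -0.01
change near clips 0.21770833333333334
[77, 116, 94, 164, 167, 111, 111, 104, 152, 158, 162, 172, 173, 100, 100, 93, 98, 100, 43, 67, 104, 97, 91, 61, 73, 85]
[78, 114, 90, 158, 160, 107, 107, 102, 145, 153, 158, 165, 168, 154, 150, 149, 156, 156, 51, 101, 158, 146, 126, 79, 154, 172]
screw px up/down (np.float64(328.361893221166), np.float64(227.9544606253577)) (np.float64(328.15742425427254), np.float64(230.51322185865772))
326.25221556886225 233.28550898203594
326.4421266383607 228.7660143991139
```

The panel is on a hard stop: 9.2 mm of travel, and the last 6 N moved it only 0.1 mm. The slot is aligned within 0.01 rad, and the tube hasn't moved. Handing in while still pressing.

```bash
python3 -c "
from rig import robot
print(robot.hand_in())"
```

```text
the job is handed in; nothing more can be done
None
```

The job is handed in at about 25 s, result not reported: the tube is home in both clips with both jaws closed, centred to about 1–2 mm; the fastener is in line within about 0.01 rad; and the panel is held against the frame at about 25 N.

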